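# Lay the gutted speaker on its back against the stop

### The arm

A 6-joint arm with a two-finger parallel gripper is mounted at the origin on the work surface. World frame = base frame: x ahead of the robot, y to its left, z up, the work surface at z = 0. Lengths are in m, angles in rad, forces in N, time in s.
With the tool pointing down it reaches from about 0.375 to 0.975 m from the base axis. Payload 3.8 kg.
Tool frame: the origin (TCP) lies midway between the tips of the shut fingers; the grasp point (between the pads) lies 19 mm behind it; z points along the fingers, y is the line along which they close (so a half turn about z gives the same grasp; the last joint's range is limited). The gripper opens to 85 mm and grips with 20 to 120 N. Pads are 22 mm wide; open, the fingers measure 114 mm over their backs; the gripper's body (76 mm by 85 mm) begins 54 mm behind the grasp point. The pads swing forward as they close: fully open they stand 13 mm farther back than shut.
Start: joints at [1.295, 0.264, 1.604, -0, 1.274, -0.037], TCP at [0.16, 0.656, 0.231] pointing down, gripper open.
Joint ranges: [-2.63, 2.63], [-0.94, 2.18], [0.31, 2.57], [-1.31, 4.45], [0, 2.66], [-2.55, 2.55]. Speed limits (rad/s): [2.57, 2.57, 3.14, 3.14, 3.14, 3.14].

### API

Orientations are given as a rotation vector (axis times angle).
In Python, from workcell import * gives the robot as it stands. The module is installed in compiled form; this text tells all that it offers.
- The arm moves only by the tool apply_moves, never from a script. Its arguments are lists of equal length, an entry for each row: "fingers": the opening, from 0 (shut) to 1 (fully open); "travel": the shift along the tool's x, y, z normalised to -1 to 1, where 1 is 0.05 m, a list of three; "rotation": the turn, a rotation vector about the tool's x, y, z normalised to -1 to 1, where 1 is 6 degrees, a list of three. In form: {"fingers": [fingers, ...], "travel": [[dx, dy, dz], ...], "rotation": [[ax, ay, az], ...]}. A call has 1 to 12 rows; each row shifts and turns the commanded pose from where the row before left it, along the tool's axes as they then stand; what a row does not reach is not made up. A row lasts 1/10 s, in which the tool goes at most 50 mm and 8.59 degrees, less where a joint would pass 70% of its speed; a pose out of reach is approached as far as the arm can. A call with a number of a shift or a turn outside -1 to 1 is refused whole. A call with a gripper value outside its range is refused whole. The fingers move at their own pace and stop on an object; "newtons" is the grip in N (left out, the last holds). Time passes only in rows, so rows that do not move let the fingers close. It gives the time, the measured TCP pose, the force, the opening and the grip force at its end, in the units of the state.
- read_state(): the state, without advancing time (a new reading comes with each control period).
- read_camera(name): name is "scene" or "top" or "wrist"; returns a dict with "image" (420x560x3 uint8, red, green, blue), "fx", "fy", "cx", "cy" (pixels), "extrinsics" (4x4, takes a point from world to camera coordinates). Camera axes: x right, y down, z forward; pixel columns grow to the right and rows downward; lengths in m; the calibration is good to about 2 mm. A picture is of the moment at which its call begins. There is no depth.
- finish_job(): hands the job in; it is judged then, once.
Trained networks look in the newest picture that a camera, given by its name, has taken for a name from the list of things; names that differ only in an ending like _2 or _b are one class to them, and where a whole thing is asked for, a point or a joint stands for the part that bears it (a point fixed in the world has none). Each returns a list of dicts, best first, with "p" (0 to 1); they miss things now and then, are a little off and sometimes report something else, mostly with a low value. They report only what shows in the picture. A call takes as long as a camera call. They do not tell look-alikes from the thing itself.
- regions_of(camera, name): "mask" (420x560 bool, what is visible of it) and "bbox" ([left, top, width, height] in pixels, round what is visible of it).
- tip_of(camera, name): "location" ([column, row] in pixels: a listed point, or the origin of a listed thing).
The state is a dict: "time": time; "q": joint angles; "joint_vel": joint speeds; "joint_torque": joint torques, N m; "tool_pos": TCP position; "tcp_rot": TCP orientation; "wrist_force": force on the tool from outside, world axes, zero at the start; "torque": the same for the moment, N m; "width": opening from 0.0 (shut) to 1.0 (fully open); "grip_force": force on a finger pad.
Only numpy, scipy, OpenCV 4.12 (cv2) and the standard library are available. Lean on these libraries where they do the work, as an engineer would, in place of code of your own. Each camera call takes 0.05 s, during which the arm holds its last target. There are 200 camera calls.

### The job

The tall empty speaker cabinet with the two round cut-outs stands on the plywood bench board. Push it over so that it lies flat on its back with the cut-outs facing up, then push it along the board until its top end sits flush against the steel stop. Only push it, never lift it off the board, and leave everything else on the bench where it is.

Things in the scene. Friction and masses are not known exactly. Their poses are not given: they have to be found in the camera images.
- speaker: Tall hollow black speaker cabinet, 0.5 to 0.9 kg, upright at first; 100 mm deep (x), 120 wide (y), 190 high (z). Origin: centre of its underside, 100 to 140 mm short of the board's origin; +x out of its closed back, which faces the stop within 0.15 rad. Front (-x) panel: 70 mm hole centred 57 mm above the underside, 36 mm hole at 124 mm, solid above 142 mm. Slides on the board with some 4 to 11 N.
- speaker_top (a point): Centre of the cabinet's top end face, 190 mm above its origin; axes as speaker. After tipping, some 40 to 80 mm are left between it and the stop.
- speaker_heel (a point): Middle of the cabinet's lower back edge, 50 mm behind its origin (+x). Pushed over backwards, the cabinet pivots here, passes its balance point at about 28 degrees of tilt and drops on its back by itself. At board height (6 mm above the table) both upright and lying on its back.
- board: Plywood bench board fixed to the table, 420 mm (its x) by 220 mm (its y), 6 mm thick; origin at its centre on the table top, z up. Its +x runs towards the steel stop at its end. A different place and yaw each time.
- stop_face (a point): Middle of the face of the fixed steel stop against which the cabinet goes, at board height (6 mm above the table), 180 mm from the board's origin along the board's +x; axes as the board: x points into the stop, y along it. The stop is a bar 220 mm long, 12 mm thick, its top 44 mm above the table.
- small_speaker: Bystander: small black cabinet with one round hole, 80 x 85 x 100 mm, standing beside the board or beyond its stop. Origin at the centre of its underside, as all bystanders.
- spool: Bystander: empty white plastic spool, 72 mm across, 62 mm high, standing beside the board or beyond its stop.
- jar: Bystander: clear screw-top jar, 54 mm across, 80 mm high, standing beside the board or beyond its stop (it swaps places with the spool and the small cabinet).
- driver: Bystander: loose loudspeaker driver lying face up, 74 mm across, 43 mm high.
- screwdriver: Bystander: screwdriver lying on the table, 200 mm long.
- tin: Bystander: white tin, 70 mm across, 90 mm high.
Things that resemble listed ones, but are neither listed nor needed, are in the scene too. Leave any pink or purple look-alike of the speaker alone.

How it is judged:
By the outcome, as a careful person would: the job done as asked, in the order asked, and still so for the second after the job is handed in, with the robot touching nothing.
It also fails if it takes over 43 s, if anything falls off the work surface, if the arm or the gripper's body presses on something with over 40 N, if the wrist force passes 120 N, or if a joint passes its speed limit or range.

## Working session

There is one attempt and no reset: what is moved stays moved. The work goes in short steps, Python scripts to look and compute and a tool call to move; the robot and the scene stay as the last step left them, time stands still between calls to the robot, and variables do not carry over. Pictures are saved under pics/ and viewed, at most 10 in all, crops included, and the job is handed in when it is done.

Besides the shell and the picture viewer there is one more tool, called after "Call:" as name(argument=value, ...) on one line, values as JSON. apply_moves: Moves the arm, as the interface text tells. Scaled input: -1 to 1 covers 0.05 m each way for a shift and 6 degrees each way for a turn. Its arguments: {"type":"object","properties":{"fingers":{"type":"array","items":{"type":"number"}},"travel":{"type":"array","items":{"type":"array","items":{"type":"number"}}},"rotation":{"type":"array","items":{"type":"array","items":{"type":"number"}}},"newtons":{"type":"number"}},"required":["fingers","travel","rotation"]}

```bash
mkdir -p pics; cat > h.py <<'E'
from workcell import *
import numpy as np, cv2
from scipy.spatial.transform import Rotation as R
def ray(c,px,z):
    E=c["extrinsics"];d=np.array([(px[0]-c["cx"])/c["fx"],(px[1]-c["cy"])/c["fy"],1.])
    o=-E[:3,:3].T@E[:3,3];d=E[:3,:3].T@d
    return o+d*(z-o[2])/d[2]
def proj(c,p):
    E=c["extrinsics"];q=E[:3,:3]@np.array(p)+E[:3,3]
    return np.array([c["fx"]*q[0]/q[2]+c["cx"],c["fy"]*q[1]/q[2]+c["cy"]])
def save(c,n,box=None,s=1):
    im=c["image"][...,::-1]
    if box: im=im[box[1]:box[3],box[0]:box[2]]
    cv2.imwrite("pics/"+n,cv2.resize(im,None,fx=s,fy=s,interpolation=cv2.INTER_CUBIC))
E
python3 - <<'E'
from h import *
Z=dict(speaker=.006,speaker_top=.196,speaker_heel=.006,board=0,stop_face=.006,small_speaker=0,spool=0,jar=0,driver=0,screwdriver=0,tin=0)
ims=[]
for n in ["top","scene"]:
    c=read_camera(n);ims.append(c["image"][...,::-1])
    for k,z in Z.items():
        print(n,k,[(np.round(t["location"]).tolist(),round(t["p"],2),np.round(ray(c,t["location"],z)[:2],3).tolist()) for t in tip_of(n,k)[:3]])
    print(-c["extrinsics"][:3,:3].T@c["extrinsics"][:3,3])
cv2.imwrite("pics/top.png",ims[0]);cv2.imwrite("pics/scene.png",ims[1])
print(read_state())
E
```

```text
top speaker [([420.0, 322.0], 0.81, [0.234, -0.418]), ([320.0, 226.0], 0.75, [0.514, -0.135]), ([358.0, 309.0], 0.71, [0.27, -0.239])]
top speaker_top [([372.0, 315.0], 0.84, [0.265, -0.232]), ([396.0, 117.0], 0.84, [0.778, -0.322]), ([449.0, 327.0], 0.76, [0.236, -0.415])]
top speaker_heel [([303.0, 223.0], 0.88, [0.524, -0.083]), ([347.0, 293.0], 0.73, [0.317, -0.21]), ([367.0, 156.0], 0.69, [0.74, -0.288])]
top board [([285.0, 226.0], 0.56, [0.516, -0.029])]
top stop_face [([225.0, 227.0], 0.79, [0.512, 0.151]), ([125.0, 219.0], 0.74, [0.537, 0.455])]
top small_speaker [([276.0, 167.0], 0.84, [0.706, -0.003]), ([332.0, 212.0], 0.3, [0.562, -0.171])]
top spool [([187.0, 246.0], 0.75, [0.457, 0.264])]
top jar [([321.0, 164.0], 0.87, [0.715, -0.142])]
top driver [([123.0, 220.0], 0.68, [0.535, 0.461]), ([428.0, 247.0], 0.33, [0.452, -0.461])]
top screwdriver [([431.0, 250.0], 0.61, [0.443, -0.469])]
top tin [([399.0, 191.0], 0.74, [0.627, -0.384])]
[0.31822693 0.0022963  1.14122863]
scene speaker [([227.0, 257.0], 0.96, [0.517, -0.13]), ([199.0, 376.0], 0.92, [0.772, -0.335]), ([96.0
[... 767 characters left out ...]
 -0.20327716  1.41295336]
{'time': 1.2, 'q': array([ 1.29511967e+00,  2.63888539e-01,  1.60399136e+00,  7.89270771e-06,
        1.27369885e+00, -3.68820256e-02]), 'joint_vel': array([-0.00127112, -0.00072661, -0.00113794,  0.00130445,  0.0005959 ,
       -0.00178257]), 'joint_torque': array([-3.07930952e-05, -5.15055871e+01, -3.67729783e+01,  8.72315672e-05,
        7.41135791e-04, -2.27227372e-05]), 'tool_pos': array([0.15964631, 0.6558491 , 0.23129212]), 'tcp_rot': array([-3.74210125e-01, -3.11922073e+00, -2.34207239e-05]), 'wrist_force': array([-0.14049557,  0.02639064,  0.36985477]), 'torque': array([ 0.05158212,  0.00535713, -0.032359  ]), 'grip_force': 0.0, 'width': 1.0031054722734623}
```

View pics/top.png

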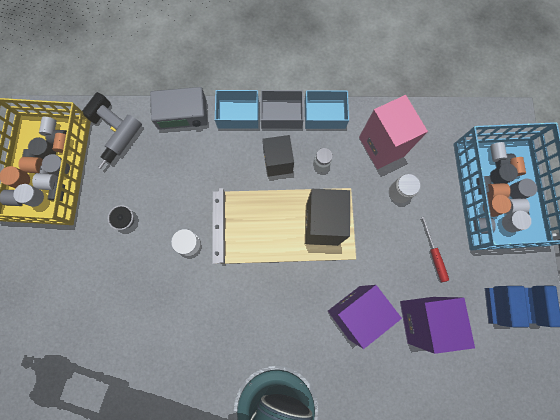

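View pics/scene.png

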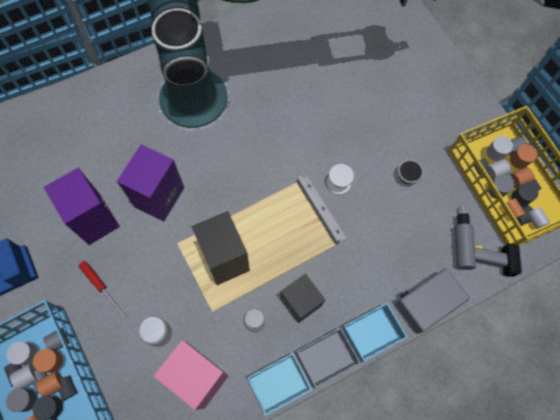

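The top view shows the black cabinet on the board at (327,217) with the stop on the left at (219,227). The scene view shows them at (221,248) and (322,208). Things that could be mistaken for it in the top view are the purple cabinets at (365,315) and (437,322), the pink one at (395,130), and the small black one at (278,155). I choose the black cabinet on the board at (327,217). Next I fit its pose and the board's.

```bash
python3 - <<'E'
from h import *
from scipy.optimize import minimize
C={n:read_camera(n) for n in ["top","scene"]}
P0={"top":(327,217),"scene":(221,248)}
hulls={};masks={}
for n,c in C.items():
    hsv=cv2.cvtColor(c["image"],cv2.COLOR_RGB2HSV)
    w=((hsv[...,0]>10)&(hsv[...,0]<35)&(hsv[...,1]>45)&(hsv[...,2]>120)).astype(np.uint8)
    k,l,s,_=cv2.connectedComponentsWithStats(w)
    cx,cy=P0[n];r=1+np.argmax([s[i,4] if 0<s[i,0]-0 and abs(s[i,0]+s[i,2]/2-cx)<110 and abs(s[i,1]+s[i,3]/2-cy)<80 else 0 for i in range(1,k)])
    pts=cv2.findNonZero((l==r).astype(np.uint8))[:,0]
    W=np.array([ray(c,p,.006)[:2] for p in pts],np.float32)
    rc=cv2.minAreaRect(W*1000);print(n,"board",s[r],rc,np.round(cv2.boxPoints(rc)).tolist())
    m=[g for g in regions_of(n,"speaker") if g["mask"][cy,cx]]
    masks[n]=m[0]["mask"];print(m[0]["p"],m[0]["bbox"])
def sil(c,x,y,a):
    q=[]
    for i in(-.05,.05):
        for j in(-.06,.06):
            for z in(.006,.196): q.append(proj(c,[x+i*np.cos(a)-j*np.sin(a),y+i*np.sin(a)+j*np.cos(a),z]))
    h=cv2.convexHull(np.array(q,np.float32))
    m=np.zeros((420,560),np.uint8);cv2.fillConvexPoly(m,np.round(h*16).astype(np.int32),1,shift=4);return m>0
def cost(v,ns=("top","scene")):
    return sum(1-(sil(C[n],*v)&masks[n]).sum()/(sil(C[n],*v)|masks[n]).sum() for n in ns)
for ns in (("top","scene"),("top",),("scene",)):
    r=minimize(cost,[.516,-.132,1.57],args=(ns,),method="Nelder-Mead",options=dict(initial_simplex=[[.516,-.132,1.57],[.526,-.132,1.57],[.516,-.122,1.57],[.516,-.132,1.7]]));print(ns,r.x,r.fun)
print(R.from_rotvec(read_state()["tcp_rot"]).as_matrix().round(3))
im=C["top"]["image"][170:280,200:370,::-1]; cv2.imwrite("pics/crop.png",cv2.resize(im,None,fx=4,fy=4,interpolation=cv2.INTER_CUBIC))
E
```

```text
top board [ 225  188  131   76 6848] ((520.0663452148438, -41.121368408203125), (220.26324462890625, 388.34320068359375), 1.6397227048873901) [[404.0, 150.0], [416.0, -238.0], [636.0, -232.0], [625.0, 156.0]]
0.92 [300.8, 193.2, 52.5, 52.2]
scene board [ 178  183  158  128 8089] ((520.372802734375, -40.891693115234375), (221.2404022216797, 391.1714782714844), 1.6062779426574707) [[404.0, 152.0], [415.0, -240.0], [636.0, -233.0], [625.0, 158.0]]
0.89 [192.4, 211.2, 57.3, 73.4]
('top', 'scene') [ 0.51898771 -0.13697117  1.52786488] 0.10515497995727252
('top',) [ 0.51867755 -0.13677479  1.53428182] 0.027923917442331025
('scene',) [ 0.52038307 -0.14013617  1.52599326] 0.06291883842144452
[[-0.972  0.237  0.   ]
 [ 0.237  0.972  0.   ]
 [-0.     0.    -1.   ]]
```

View pics/crop.png

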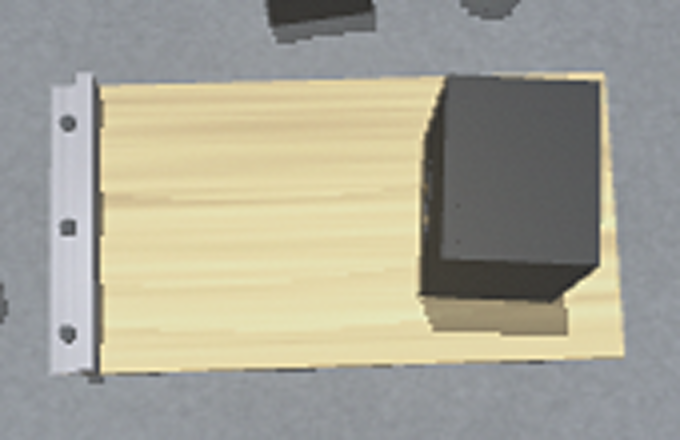

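The crop confirms the choice: a plain black cabinet near the tail end, with its back towards the stop at crop (75,225). Next I work out the transit arc.

```bash
cat >> h.py <<'E'
def sim(rows,s=None):
    s=s or read_state();p=np.array(s["tool_pos"]);r=R.from_rotvec(s["tcp_rot"])
    for t,w in rows:
        p=p+r.apply(np.array(t)*.05);r=r*R.from_rotvec(np.radians(6)*np.array(w));
    x=r.apply([1,0,0]);return p.round(4),np.degrees(np.arctan2(x[1],x[0])).round(2)
E
python3 - <<'E'
from h import *
from scipy.optimize import least_squares
f=lambda v:sim([([0,0,-.7],[0,0,0])]*2+[([v[0],v[1],0],[0,0,v[2]])]*24)
g=lambda v:np.r_[f(v)[0][:2]-[.514,-.26],(f(v)[1]-87.7)*.01]
v=least_squares(g,[-.95,0,.55],diff_step=1e-2).x;print(v)
v=v.round(2);p=[sim([([v[0],v[1],0],[0,0,v[2]])]*k)for k in range(0,25,4)];print(p,f(v))
E
```

```text
[-0.84509305 -0.26638495  0.54598236]
[(array([0.1597, 0.6558, 0.2313]), np.float64(166.32)), (array([0.3032, 0.5506, 0.2313]), np.float64(153.12)), (array([0.4189, 0.4153, 0.2313]), np.float64(139.92)), (array([0.5007, 0.2572, 0.2313]), np.float64(126.72)), (array([0.5442, 0.0846, 0.2313]), np.float64(113.52)), (array([ 0.5471, -0.0934,  0.2313]), np.float64(100.32)), (array([ 0.5093, -0.2673,  0.2313]), np.float64(87.12))] (array([ 0.5093, -0.2673,  0.3013]), np.float64(87.12))
```

Call:
apply_moves(fingers=[0.6, 0.6, 0.6, 0.6, 0.6, 0.6, 0.6, 0.6, 0.6, 0.6], travel=[[0, 0, -0.7], [0, 0, -0.7], [-0.85, -0.27, 0], [-0.85, -0.27, 0], [-0.85, -0.27, 0], [-0.85, -0.27, 0], [-0.85, -0.27, 0], [-0.85, -0.27, 0], [-0.85, -0.27, 0], [-0.85, -0.27, 0]], rotation=[[0, 0, 0], [0, 0, 0], [0, 0, 0.55], [0, 0, 0.55], [0, 0, 0.55], [0, 0, 0.55], [0, 0, 0.55], [0, 0, 0.55], [0, 0, 0.55], [0, 0, 0.55]])

```text
time: 2.4
tool_pos: [0.4201, 0.4139, 0.3014]
tcp_rot: [1.08, 2.95, 0.001]
wrist_force: [1.5, 0.6, -0.5]
width: 0.601
grip_force: 0.0
```

Call:
apply_moves(fingers=[0.6, 0.6, 0.6, 0.6, 0.6, 0.6, 0.6, 0.6], travel=[[-0.85, -0.27, 0], [-0.85, -0.27, 0], [-0.85, -0.27, 0], [-0.85, -0.27, 0], [-0.85, -0.27, 0], [-0.85, -0.27, 0], [-0.85, -0.27, 0], [-0.85, -0.27, 0]], rotation=[[0, 0, 0.55], [0, 0, 0.55], [0, 0, 0.55], [0, 0, 0.55], [0, 0, 0.55], [0, 0, 0.55], [0, 0, 0.55], [0, 0, 0.55]])

```text
time: 3.2
tool_pos: [0.5445, 0.0828, 0.3015]
tcp_rot: [1.725, 2.625, 0.001]
wrist_force: [0.5, 0.1, -0.8]
width: 0.6
grip_force: 0.0
```

Call:
apply_moves(fingers=[0.6, 0.6, 0.6, 0.6, 0.6, 0.6, 0.6, 0.6, 0.6], travel=[[-0.85, -0.27, 0], [-0.85, -0.27, 0], [-0.85, -0.27, 0], [-0.85, -0.27, 0], [-0.85, -0.27, 0], [-0.85, -0.27, 0], [-0.85, -0.27, 0], [-0.85, -0.27, 0], [0, 0, 0]], rotation=[[0, 0, 0.55], [0, 0, 0.55], [0, 0, 0.55], [0, 0, 0.55], [0, 0, 0.55], [0, 0, 0.55], [0, 0, 0.55], [0, 0, 0.55], [0, 0, 0]])

```text
time: 4.1
tool_pos: [0.5075, -0.2722, 0.3012]
tcp_rot: [2.283, 2.157, -0.003]
wrist_force: [0.9, 0.1, -0.3]
width: 0.599
grip_force: 0.0
```

Call:
apply_moves(fingers=[0.6, 0.6, 0.6, 0.6, 0.6, 0.6], travel=[[0, 0.12, 0.6], [0, 0, 0.7], [0, 0, 0.7], [0, 0, 0.72], [0.5, 0, 0], [0.5, 0, 0]], rotation=[[0, 0, -0.15], [0, 0, 0], [0, 0, 0], [0, 0, 0], [0, 0, 0], [0, 0, 0]])

```text
time: 4.7
tool_pos: [0.5158, -0.2162, 0.163]
tcp_rot: [-2.258, -2.179, 0.002]
wrist_force: [0.5, 0.4, 0.7]
width: 0.599
grip_force: 0.0
```

```bash
python3 - <<'E'
from h import *
c=read_camera("scene");save(c,"a.png",(140,140,360,300),3.6);s=read_state();print(s["tool_pos"],s["tcp_rot"],s["wrist_force"])
E
```

```text
[ 0.5162676  -0.21268211  0.16384711] [-2.25511153e+00 -2.18007257e+00 -2.05414833e-03] [-1.53454921  2.27179271  0.47474719]
```

View pics/a.png

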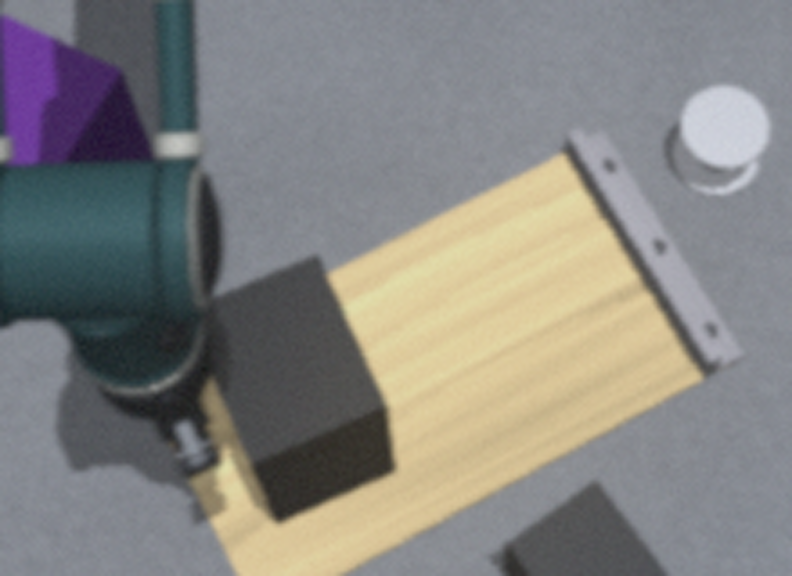

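The crop shows the fingers at (195,440), just behind the cabinet's front panel, with a clear path to the stop at (655,245). I start tipping.

Call:
apply_moves(fingers=[0.6, 0.6, 0.6, 0.6, 0.6, 0.6], travel=[[0.15, 0, 0], [0.15, 0, 0], [0.15, 0, 0], [0.15, 0, -0.02], [0.15, 0, -0.03], [0.15, 0, -0.03]], rotation=[[0, 0, 0], [0, 0, 0], [0, 0, 0], [0, 0, 0], [0, 0, 0], [0, 0, 0]])

```text
time: 5.35
tool_pos: [0.519, -0.1725, 0.17]
tcp_rot: [2.259, 2.181, 0.001]
wrist_force: [0.7, -1.7, 1.7]
width: 0.599
grip_force: 1.2
```

```bash
python3 - <<'E'
from h import *
c=read_camera("scene");save(c,"b.png",(140,140,360,300),3.6);s=read_state();print(s["tool_pos"],s["wrist_force"])
E
```

```text
[ 0.51883609 -0.17114685  0.16987296] [-0.16553878  0.77922632  0.07251001]
```

View pics/b.png

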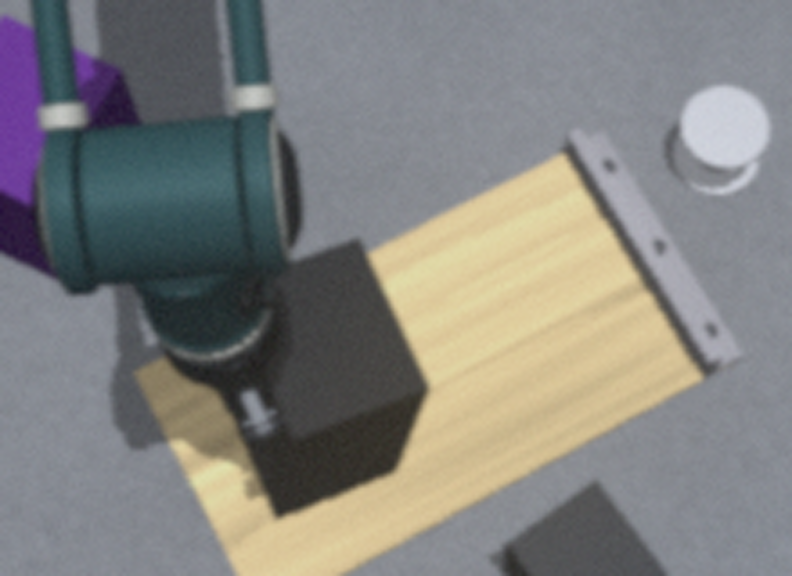

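The crop shows the cabinet tilting about its heel at (395,470), which has not slid. I continue past the balance point.

Call:
apply_moves(fingers=[0.6, 0.6, 0.6, 0.6, 0.6, 0.6, 0.6, 0.6, 0.6, 0.6, 0.6, 0.6], travel=[[0.15, 0, -0.03], [0.15, 0, -0.03], [0.15, 0, -0.03], [0.15, 0, -0.03], [0.15, 0, -0.03], [0.15, 0, -0.03], [0.15, 0, -0.03], [0.15, 0, -0.03], [0.15, 0, -0.03], [0.15, 0, -0.03], [0.15, 0, 0], [0, 0, 0]], rotation=[[0, 0, 0], [0, 0, 0], [0, 0, 0], [0, 0, 0], [0, 0, 0], [0, 0, 0], [0, 0, 0], [0, 0, 0], [0, 0, 0], [0, 0, 0], [0, 0, 0], [0, 0, 0]])

```text
time: 6.6
tool_pos: [0.5215, -0.0893, 0.1843]
tcp_rot: [-2.258, -2.184, -0.0]
wrist_force: [0.8, -0.3, -0.1]
width: 0.6
grip_force: 0.0
```

Call:
apply_moves(fingers=[0.6, 0.6, 0.6, 0.6], travel=[[0, 0, 0], [0, 0, 0], [0, 0, 0], [0, 0, 0]], rotation=[[0, 0, 0], [0, 0, 0], [0, 0, 0], [0, 0, 0]])

```text
time: 7.0
tool_pos: [0.5214, -0.0905, 0.1842]
tcp_rot: [-2.26, -2.182, 0.0]
wrist_force: [0.7, -0.7, 0.3]
width: 0.602
grip_force: 0.0
```

```bash
python3 - <<'E'
from h import *
c=read_camera("scene");save(c,"c.png",(140,140,360,300),3.6);s=read_state();print(s["tool_pos"],s["tcp_rot"],s["wrist_force"])
E
```

```text
[ 0.52144379 -0.09046461  0.18421091] [-2.25994251e+00 -2.18219753e+00  6.71353246e-05] [-0.84542078  0.53624924 -0.55802829]
```

View pics/c.png

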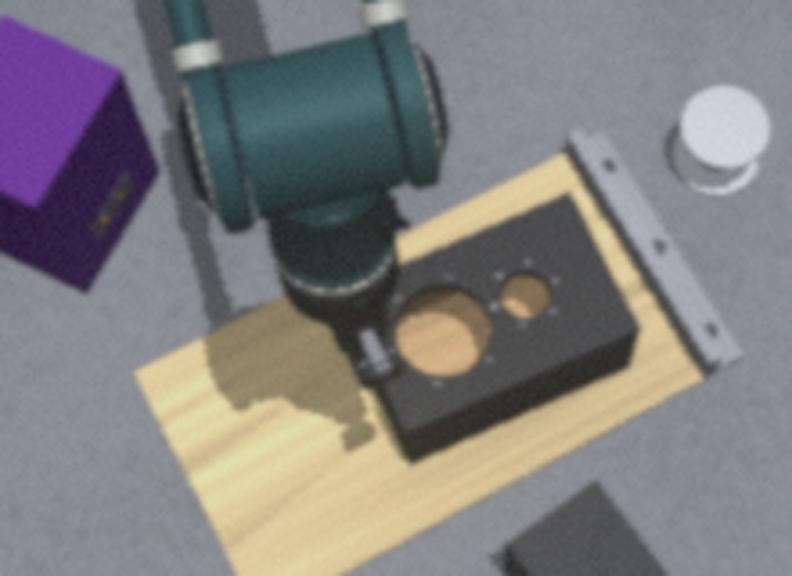

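The crop shows the cabinet lying on its back with the cut-outs up at (442,330) and (525,295), a small skew, and a gap to the stop. I back off, lower behind the underside, square to the board and push.

Call:
apply_moves(fingers=[0.6, 0.6, 0.6, 0.6, 0.6, 0.6, 0.6, 0.6], travel=[[-0.6, 0, 0], [-0.6, 0.2, 0], [0, 0, 0.6], [0, 0, 0.6], [0, 0, 0.6], [0, 0, 0.65], [0.3, 0, 0], [0, 0, 0]], rotation=[[0, 0, 0], [0, 0, -0.6], [0, 0, 0], [0, 0, 0], [0, 0, 0], [0, 0, 0], [0, 0, 0], [0, 0, 0]])

```text
time: 7.85
tool_pos: [0.528, -0.134, 0.0611]
tcp_rot: [-2.187, -2.251, 0.001]
wrist_force: [0.1, 0.5, 0.6]
width: 0.598
grip_force: 0.0
```

```bash
python3 - <<'E'
from h import *
c=read_camera("scene");save(c,"d.png",(140,140,360,300),3.6);s=read_state();print(s["tool_pos"],sim([],s),s["wrist_force"])
E
```

```text
[ 0.52947946 -0.1349164   0.06256107] (array([ 0.5295, -0.1349,  0.0626]), np.float64(91.68)) [ 1.60531952  0.30960289 -0.34007807]
```

View pics/d.png

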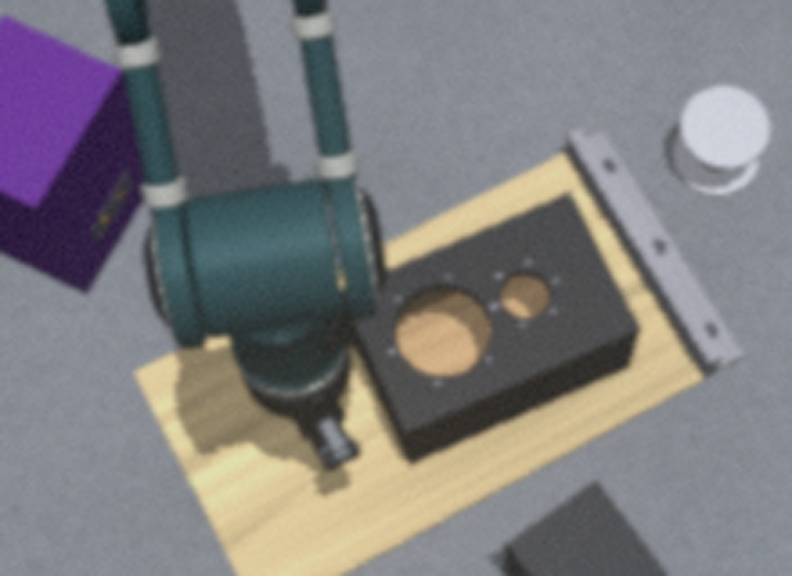

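The crop shows the fingers at (335,440), low behind the underside, with the cabinet's top edge still clear of the stop. I push.

Call:
apply_moves(fingers=[0.6, 0.6, 0.6, 0.6, 0.6, 0.6, 0.6, 0.6, 0.6, 0.6, 0.6], travel=[[0.3, 0, 0], [0.2, 0, 0], [0.1, 0, 0], [0.1, 0, 0], [0.1, 0, 0], [0.12, 0, 0], [0.12, 0, 0], [0.12, 0, 0], [0.12, 0, 0], [0.12, 0, 0], [0, 0, 0]], rotation=[[0, 0, 0], [0, 0, 0], [0, 0, 0], [0, 0, 0], [0, 0, 0], [0, 0, 0], [0, 0, 0], [0, 0, 0], [0, 0, 0], [0, 0, 0], [0, 0, 0]])

```text
time: 9.0
tool_pos: [0.5267, -0.0645, 0.0617]
tcp_rot: [-2.188, -2.252, -0.0]
wrist_force: [-0.6, -0.6, -0.3]
width: 0.599
grip_force: 0.0
```

Call:
apply_moves(fingers=[0.6, 0.6, 0.6], travel=[[0.08, 0, 0], [0.08, 0, 0], [0, 0, 0]], rotation=[[0, 0, 0], [0, 0, 0], [0, 0, 0]])

```text
time: 9.3
tool_pos: [0.5264, -0.0569, 0.0616]
tcp_rot: [-2.189, -2.252, 0.0]
wrist_force: [0.1, -1.2, -0.4]
width: 0.604
grip_force: 0.0
```

```bash
python3 - <<'E'
from h import *
c=read_camera("scene");save(c,"e.png",(140,140,360,300),3.6);s=read_state();print(s["tool_pos"],sim([],s),s["wrist_force"],s["torque"])
E
```

```text
[ 0.52635631 -0.05694175  0.06154871] (array([ 0.5264, -0.0569,  0.0615]), np.float64(91.63)) [-0.62338905 -0.72396132 -0.10891503] [-0.04662598 -0.0008294   0.01936335]
```

View pics/e.png

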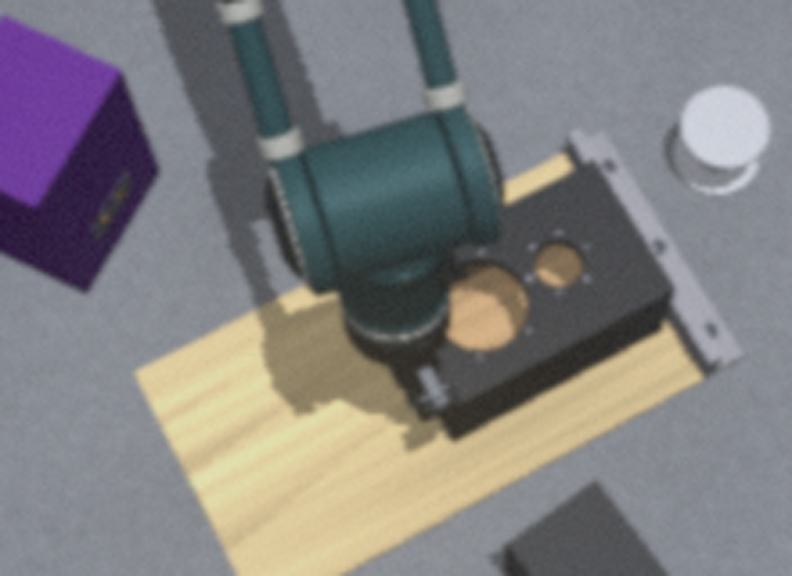

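The crop shows the cabinet now square to the stop at (640,240), about 10 mm short. I go on in small steps and watch the force.

Call:
apply_moves(fingers=[0.6, 0.6, 0.6], travel=[[0.05, 0, 0], [0.05, 0, 0], [0.05, 0, 0]], rotation=[[0, 0, 0], [0, 0, 0], [0, 0, 0]])

```text
time: 9.65
tool_pos: [0.5263, -0.05, 0.0616]
tcp_rot: [-2.19, -2.252, 0.001]
wrist_force: [-0.3, -3.4, -1.1]
width: 0.599
grip_force: 0.0
```

Call:
apply_moves(fingers=[0.6, 0.6], travel=[[0.03, 0, 0], [0.03, 0, 0]], rotation=[[0, 0, 0], [0, 0, 0]])

```text
time: 9.85
tool_pos: [0.5262, -0.0486, 0.0618]
tcp_rot: [2.187, 2.253, -0.004]
wrist_force: [-1.6, -14.4, 2.2]
width: 0.603
grip_force: 0.0
```

Call:
apply_moves(fingers=[0.6, 0.6], travel=[[0.02, 0, 0], [0, 0, 0]], rotation=[[0, 0, 0], [0, 0, 0]])

```text
time: 10.05
tool_pos: [0.5261, -0.0485, 0.062]
tcp_rot: [2.187, 2.252, -0.005]
wrist_force: [-1.4, -13.6, 1.0]
width: 0.6
grip_force: 0.0
```

Call:
apply_moves(fingers=[0.6, 0.6, 0.6], travel=[[0.02, 0, 0], [0.02, 0, 0], [0, 0, 0]], rotation=[[0, 0, 0], [0, 0, 0], [0, 0, 0]])

```text
time: 10.35
tool_pos: [0.5262, -0.0484, 0.0625]
tcp_rot: [2.185, 2.251, -0.008]
wrist_force: [-3.2, -20.6, 2.6]
width: 0.595
grip_force: 0.0
```

Call:
apply_moves(fingers=[0.6, 0.6, 0.6, 0.6, 0.6, 0.6, 0.6], travel=[[-0.1, 0, 0], [-0.3, 0, 0], [-0.6, 0, 0], [-0.6, 0, -0.6], [0, 0, -0.9], [0, 0, -0.9], [-0.9, 0, 0]], rotation=[[0, 0, 0], [0, 0, 0], [0, 0, 0], [0, 0, 0], [0, 0, 0], [0, 0, 0], [0, 0, 0]])

```text
time: 11.05
tool_pos: [0.5349, -0.1677, 0.1897]
tcp_rot: [2.178, 2.25, 0.013]
wrist_force: [2.3, -0.2, 0.1]
width: 0.602
grip_force: 0.0
```

```bash
python3 - <<'E'
from h import *
C={n:read_camera(n) for n in ["top","scene"]};s=read_state();print(s["tool_pos"],s["wrist_force"])
for n,z in (("speaker_top",.056),("stop_face",.006),("speaker_heel",.006)):
    for k in C: print(n,k,[(np.round(ray(C[k],t["location"],z),3).tolist(),round(t["p"],2)) for t in tip_of(k,n)[:3]])
a=cv2.resize(C["top"]["image"][180:280,200:370,::-1],(780,459),interpolation=3)[60:350]
b=cv2.resize(C["scene"]["image"][150:250,190:360,::-1],(780,459),interpolation=3)[:300]
cv2.imwrite("pics/f.png",np.vstack([a,b]))
E
```

```text
[ 0.53181537 -0.17301917  0.18463573] [-0.53305642  0.53851968 -0.11320029]
speaker_top top [([0.247, -0.265, 0.056], 0.87), ([0.238, -0.483, 0.056], 0.7), ([0.839, -0.382, 0.056], 0.61)]
speaker_top scene [([0.521, 0.152, 0.056], 0.82), ([0.761, -0.355, 0.056], 0.81), ([0.163, -0.449, 0.056], 0.7)]
stop_face top [([0.517, 0.156, 0.006], 0.78)]
stop_face scene [([0.513, 0.155, 0.006], 0.72), ([0.514, -0.031, 0.006], 0.17)]
speaker_heel top [([0.228, -0.377, 0.006], 0.87), ([0.529, -0.038, 0.006], 0.61)]
speaker_heel scene [([0.516, -0.034, 0.006], 0.9), ([0.754, -0.288, 0.006], 0.77), ([0.24, -0.369, 0.006], 0.75)]
```

View pics/f.png

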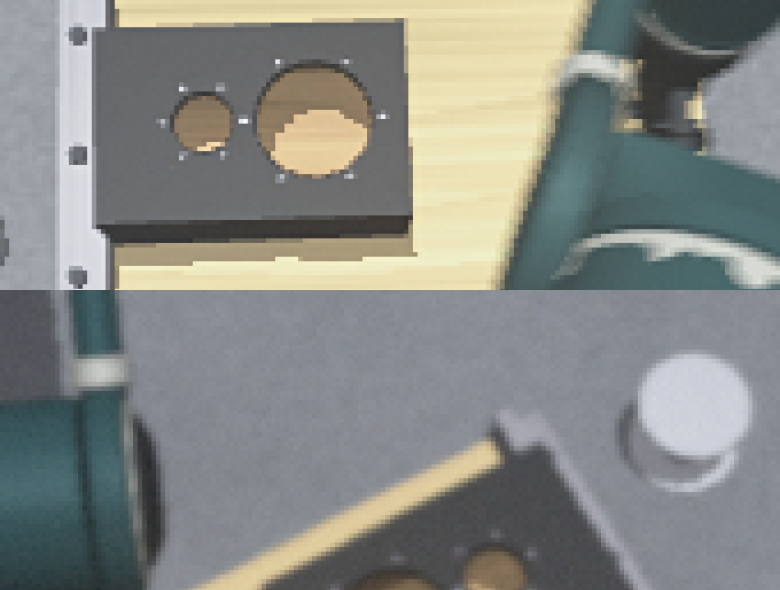

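The picture shows the cabinet on its back with the cut-outs up at (203,123) and (315,120). Its top end lies parallel against the stop at (100,125), and the arm is clear. I hand in.

```bash
python3 -c "
from workcell import *
print(finish_job())"
```

```text
the job is handed in; nothing more can be done
None
```

The cabinet lies on its back with the cut-outs up and its top end flush against the steel stop, only pushed and never lifted, with the arm clear and nothing else on the bench touched; handed in at about 11 s, result not reported.

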